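Turn the caddy's reversible top plate cork side up and reseat it on its pins

ROBOT

A 6-joint arm with a two-finger parallel gripper is mounted at the origin on the work surface. World frame = base frame: x ahead of the robot, y to its left, z up, the work surface at z = 0. Lengths are in m, angles in rad, forces in N, time in s.
With the tool pointing down it reaches from about 0.3 to 0.875 m from the base axis. Payload 6.4 kg.
Tool frame: the origin (TCP) lies midway between the tips of the shut fingers; the grasp point (between the pads) lies 19 mm behind it; z points along the fingers, y is the direction in which the jaws open and shut (so a half turn about z gives the same grasp; the last joint's range is limited). The gripper opens to 85 mm and grips with 20 to 120 N. Pads are 22 mm wide; open, the fingers measure 114 mm over their backs; the gripper's body (76 mm by 85 mm) begins 54 mm behind the grasp point. The pads swing forward as they close: fully open they stand 13 mm farther back than shut.
Start: joints at [-1.495, 0.181, 1.607, -0, 1.354, -0.206], TCP at [0.16, -0.552, 0.231] pointing down, gripper open.
Joint ranges: [-2.99, 2.99], [-0.89, 2.07], [0.3, 2.58], [-1.14, 4.28], [0, 2.63], [-3.12, 3.12]. Speed limits (rad/s): [2.57, 2.57, 3.01, 3.14, 3.14, 3.14].

INTERFACE

Orientations are given as a unit quaternion [w, x, y, z].
In Python, from bench import ctrl gives the robot as it stands. The module is installed in compiled form; this text tells all that it offers.
- The arm moves only by the tool arm_command, never from a script. Its argument "plan" is one flat list of numbers, 4 for each row, row after row: the shift along the tool's x, y, z in mm, then the turn about the tool's z in rad. A call has 1 to 20 rows; each row shifts and turns the commanded pose from where the row before left it, along the tool's axes as they then stand; what a row does not reach is not made up. A row lasts 1/10 s, in which the tool goes at most 50 mm and 8.59 degrees, less where a joint would pass 70% of its speed; a pose out of reach is approached as far as the arm can. A call is refused whole if a number of a shift passes 50 or a number of a turn 0.15, either way. A call with a gripper value outside its range is refused whole. "grip" is the opening, from 0 (shut) to 1 (fully open), set as the call begins (left out, the last holds). The fingers move at their own pace and stop on an object; the grip force is fixed at half the most. Time passes only in rows, so rows that do not move let the fingers close. It gives the time, the measured TCP pose, the force and the opening at its end, in the units of the state.
- ctrl.get_obs(): the state, without advancing time (a new reading comes with each control period).
- ctrl.camera(name): name is "scene" or "side" or "wrist"; returns a dict with "color" (400x640x3 uint8, red, green, blue), "camera_matrix" (3x3 intrinsics, pixels), "eye" and "attitude" of the camera in the world; the wrist camera has in their place "T_tool_cam" (4x4, takes a point from camera to tool coordinates, whose origin is the TCP and whose axes are the flange's). Camera axes: x right, y up, looking along -z (the intrinsics and any distortion apply to the point x, -y, -z); pixel columns grow to the right and rows downward; lengths in m; the calibration is good to about 2 mm. A picture is of the moment at which its call begins: read the wrist's pose just before it. There is no depth.
- ctrl.hand_in(): hands the job in, once; it reports no verdict.
The state is a dict: "time_s": time; "q": joint angles; "dq": joint speeds; "joint_efforts": joint torques, N m; "eef_pos": TCP position; "eef_rot": TCP orientation; "wrist_force": force on the tool from outside, world axes, zero at the start; "torque": the same for the moment, N m; "opening": opening from 0.0 (shut) to 1.0 (fully open).
Only numpy, scipy, OpenCV 4.12 (cv2) and the standard library are available. Lean on these libraries where they do the work, as an engineer would, in place of code of your own. Each camera call takes 0.05 s, during which the arm holds its last target. There are 200 camera calls.

TASK

The caddy's reversible top plate is lying white side up on the blue book. Turn it over and reseat it on the caddy's two brass pins, cork side up and flat down on the deck, with its T-handle overhanging the side pocket. Lower it rather than letting it slam, don't disturb the other things on the mantel, and let go of it when it is home.

Things in the scene. Friction and masses are not known exactly. Their poses are not given: they have to be found in the camera images.
- plate: Loose reversible plate, about 0.22 kg: panel 80 (x) x 90 (y) x 12 mm, one face white, the other cork. Origin at the panel's centre, mid-thickness; +z is the normal of the WHITE face (up at the start). A grey tongue 32 mm wide, 12 thick, goes on from the +y end to the T-bar. Two through holes on the centre line (see their points): it fits the pins either face up but only one way round. No pose while held.
- bar (a point): Centre of the plate's polished steel T-bar, at plate (0, 67, 0) mm: round, 12 mm diameter, round ends, 62 mm long along plate x, 15 mm proud of the tongue each side. Gripped by its two ends (fingers closing along plate x) the plate can turn about the bar: in a grip of about 10 N it hangs within some 10 degrees of plumb, its far end 112 mm below, and can be tipped either way against a surface; a very firm grip makes it stiffer.
- far_end (a point): Middle of the plate's end face away from the T-bar, at plate (0, -45, 0) mm, mid-thickness. The panel's other end is at y = +45 mm.
- big_hole (a point): Centre, mid-thickness, of the plate's 17 mm hole, near the T-bar, at plate (0, 28, 0) mm.
- small_hole (a point): Centre, mid-thickness, of the plate's 12 mm hole, near the far end, at plate (0, -32, 0) mm.
- caddy: Black plastic caddy, fixed; origin on the mantel, z up. High section x -65..65, y -50..105 mm: level deck 60 mm high with two brass pins and between them an open compartment (x -28..28, y -16..20, 18 deep). Beside it, y -115..-50, an open side pocket 28 mm high gives finger room under the handle. A 31 mm high tray slides out of the -x side by up to 70 mm; it may be ajar and does not matter.
- seat (a point): Middle of the plate's place on the deck, at caddy (0, 0, 60) mm, axes as the caddy's. When the plate is home cork side up its x axis points along caddy +x, its y axis (the handle) along caddy -y, over the side pocket, and its origin lies 6 mm above this point.
- big_pin (a point): Foot, on the deck, of the big pin at caddy (0, -28, 60) mm: 14 mm diameter, 9 mm tall, straight for 5 mm then tapering to 8 mm at the top. The 17 mm hole goes over it; it cannot enter the 12 mm hole.
- small_pin (a point): Foot, on the deck, of the small pin at caddy (0, 32, 60) mm: 9 mm diameter, 9 mm tall, straight for 5 mm then tapering to 4 mm at the top. The 12 mm hole goes over it.
- book: Closed blue hardback book, fixed, 130 (x) x 120 (y) x 22 mm, origin under its centre. The plate lies on it at the start, its T-bar overhanging the book's +y side with its axis 28 mm above the mantel.
- egg_a: White porcelain egg ornament with a small flat foot, 49 mm diameter, 64 mm tall; origin under its centre. To be left alone.
- egg_b: The other, identical porcelain egg. To be left alone.
- vase: Green glass bud vase, 66 mm diameter, 140 mm tall; origin under its centre. To be left alone.
- dish: Aluminium key dish, 116 mm diameter, 22 mm tall, with keys; origin under its centre. To be left alone.
- remote: Black remote control lying flat, 45 x 150 x 18 mm; origin under its centre. To be left alone.
- glasses_case: Red glasses case, 55 x 150 x 34 mm; origin under its centre. To be left alone.

How it is judged:
By the outcome, as a careful person would: the job done as asked, in the order asked, and still so for the second after the job is handed in, with the robot touching nothing.
It also fails if it takes over 69 s, if anything falls off the work surface, if the arm or the gripper's body presses on something with over 40 N, if the wrist force passes 120 N, or if a joint passes its speed limit or range.

## Working session

There is one attempt and no reset: what is moved stays moved. The work goes in short steps, Python scripts to look and compute and a tool call to move; the robot and the scene stay as the last step left them, time stands still between calls to the robot, and variables do not carry over. Pictures are saved under pics/ and viewed, about 8 in all and at most 12, crops included, and the job is handed in when it is done.

Besides the shell and the picture viewer there is one more tool, called after ">>>" by a JSON object that holds its "name" and its "arguments", one argument or row to a line. arm_command: Moves the arm, as the interface text tells. Its arguments: {"type":"object","properties":{"plan":{"type":"array","items":{"type":"number"}},"grip":{"type":"number"}},"required":["plan"]}

```bash
mkdir -p pics
python3 - <<'E'
from bench import ctrl
import cv2, numpy as np
o=ctrl.get_obs(); print({k:np.round(v,3).tolist() for k,v in o.items()})
ims=[]
for n in ("scene","side","wrist"):
    c=ctrl.camera(n); cv2.imwrite(f"pics/{n}0.png",c["color"][:,:,::-1])
    np.save(f"pics/{n}0.npy",c,allow_pickle=True)
    print(n,{k:np.round(v,4).tolist() for k,v in c.items() if k!="color"})
E
```

```text
{'time_s': 0.0, 'q': [-1.495, 0.182, 1.608, 0.0, 1.354, -0.206], 'dq': [-0.001, -0.0, -0.001, 0.001, 0.001, -0.001], 'joint_efforts': [-0.002, -44.488, -35.133, -0.0, 0.009, 0.0], 'eef_pos': [0.16, -0.552, 0.23], 'eef_rot': [-0.001, 0.99, 0.14, 0.0], 'wrist_force': [0.184, 0.488, -0.008], 'torque': [0.058, -0.001, -0.023], 'opening': 0.999}
scene {'camera_matrix': [[468.0795, 0.0, 326.7333], [0.0, 468.0795, 196.8681], [0.0, 0.0, 1.0]], 'eye': [1.3327, 0.6554, 0.692], 'attitude': [0.3878, 0.1924, 0.4231, 0.796]}
side {'camera_matrix': [[385.8742, 0.0, 315.0941], [0.0, 385.8742, 201.8422], [0.0, 0.0, 1.0]], 'eye': [0.3842, -0.8195, 0.6731], 'attitude': [0.8678, 0.4797, -0.0625, -0.1134]}
wrist {'camera_matrix': [[281.2076, 0.0, 323.8557], [0.0, 281.2076, 199.5812], [0.0, 0.0, 1.0]], 'T_tool_cam': [[0.0004, 0.9465, 0.3226, 0.0825], [1.0, -0.0005, 0.0002, 0.0008], [0.0003, 0.3226, -0.9465, -0.1423], [0.0, 0.0, 0.0, 1.0]]}
```

View pics/scene0.png

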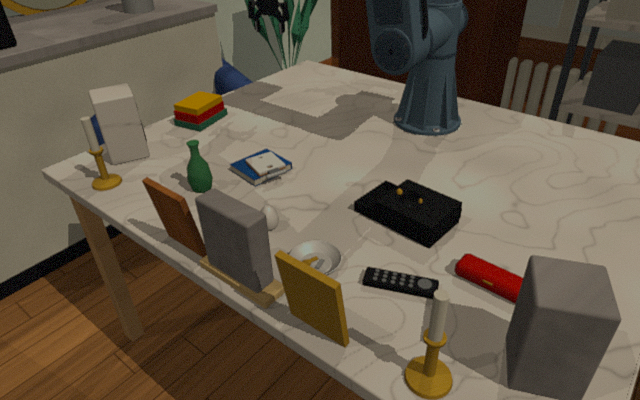

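View pics/side0.png

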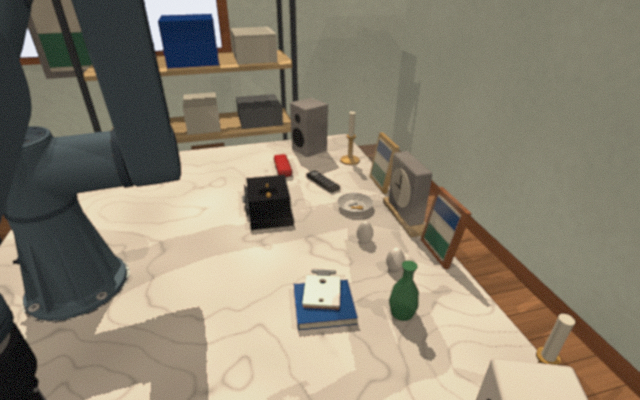

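Scene: caddy at ~(408,210), pins at ~(399,191) and (421,200), plate/book at ~(262,163). Side: plate at ~(322,292) with its bar at the far (+y) side, caddy at ~(268,200). I'll zoom in on one composite and cast rays.

```bash
cat > h.py <<'E'
import numpy as np, cv2
from scipy.spatial.transform import Rotation as R
def rot(q): return R.from_quat([q[1],q[2],q[3],q[0]]).as_matrix()
def pose(c,o=None):
    if "eye" in c: return rot(c["attitude"]),np.array(c["eye"])
    T=np.array(c["T_tool_cam"]); A=rot(o["eef_rot"]); return A@T[:3,:3], A@T[:3,3]+np.array(o["eef_pos"])
def ray(c,uv,o=None):
    A,e=pose(c,o); K=np.array(c["camera_matrix"]); d=np.linalg.inv(K)@[uv[0],uv[1],1]
    return e,A@np.array([d[0],-d[1],-d[2]])
def onz(c,uv,z,o=None):
    e,d=ray(c,uv,o); return e+d*(z-e[2])/d[2]
def proj(c,P,o=None):
    A,e=pose(c,o); p=A.T@(np.array(P)-e); K=np.array(c["camera_matrix"]); return (K@[p[0]/-p[2],-p[1]/-p[2],1])[:2]
def tri(r1,r2):
    (a,d),(b,f)=r1,r2; s=np.linalg.lstsq(np.c_[d,-f],b-a,rcond=None)[0]; p,q=a+s[0]*d,b+s[1]*f
    return (p+q)/2,np.linalg.norm(p-q)
def load(n): return np.load(f"pics/{n}.npy",allow_pickle=True).item()
E
python3 - <<'E'
from h import *
s,d=load("scene0"),load("side0")
def crop(c,x,y,w,h,k): return cv2.resize(c["color"][y:y+h,x:x+w,::-1],None,fx=k,fy=k,interpolation=cv2.INTER_CUBIC)
W=np.zeros((600,800,3),np.uint8)
W[:300,:400]=crop(d,280,255,80,60,5); W[:300,400:]=crop(d,230,165,80,60,5)
W[300:,:400]=crop(s,340,165,133,100,3)[:300,:400] if 0 else np.pad(crop(s,340,165,133,100,3),((0,0),(0,1),(0,0)))
W[300:,400:]=crop(s,222,135,80,60,5)
cv2.imwrite("pics/comp1.png",W)
for n,uv,z in [("side",(322,292),.034),("side",(268,190),.06),("side",(365,232),.03),("side",(396,260),.03),("side",(404,315),0)]:
    print(uv,onz(load(n+"0"),uv,z).round(3))
for uv,z in [((399,191),.069),((421,200),.069),((358,211),.0),((430,242),0),((262,163),.034)]: print(uv,onz(s,uv,z).round(3))
E
```

```text
(322, 292) [ 0.562 -0.212  0.034]
(268, 190) [0.51  0.229 0.06 ]
(365, 232) [ 0.741 -0.019  0.03 ]
(396, 260) [ 0.774 -0.15   0.03 ]
(404, 315) [ 0.729 -0.295  0.   ]
(399, 191) [0.515 0.202 0.069]
(421, 200) [0.516 0.262 0.069]
(358, 211) [0.561 0.117 0.   ]
(430, 242) [0.56  0.317 0.   ]
(262, 163) [ 0.577 -0.2    0.034]
```

View pics/comp1.png

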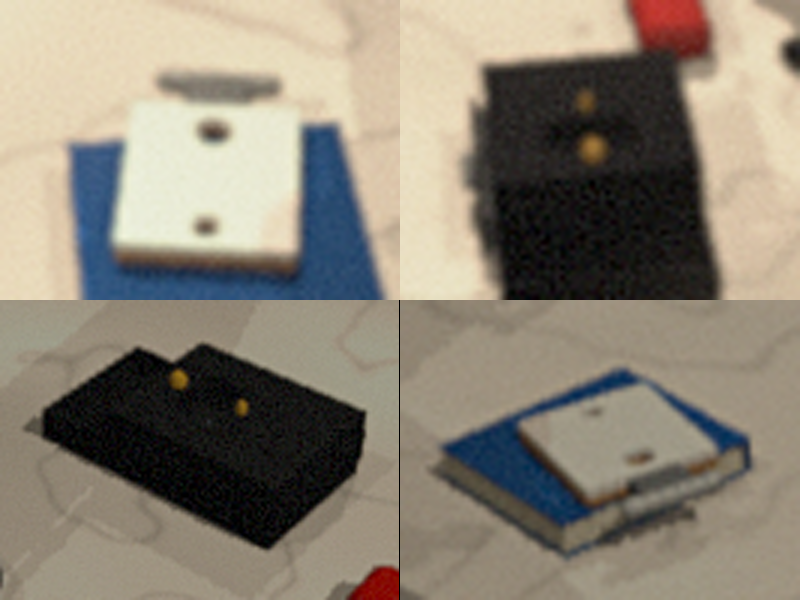

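Big pin lies toward −y and small pin toward +y. The plate's big hole and bar are on the +y side of the book. Next I'll get rough positions for the plate and caddy.

Run:
```python
from h import *
s,d=load("scene0"),load("side0")
for n,uv,z in [("bh",(322.4,281),.034),("sh",(321.2,300.2),.034),("barL",(311.6,271),.032),("barR",(336,272.6),.032)]: print(n,onz(d,uv,z).round(4))
# pins: side crop5 at (230,165) ; scene crop3 at (340,165)
for a,b in [((266.9,185),(420.7,201)),((268.4,194.5),(399.5,191.5))]: print(tri(ray(d,a),ray(s,b)))
P=lambda x,y:(340+x/3,165+(y-300)/3)
for n,xy,z in [("top_far+y",(203,343),.06),("top +x+y",(366,411),.06),("bot",(268,549),0),("bot2",(43,437),0)]: print(n,onz(s,P(*xy),z).round(3))
```

```text
bh [ 0.5722 -0.1782  0.034 ]
sh [ 0.5532 -0.2356  0.034 ]
barL [ 0.5568 -0.1364  0.032 ]
barR [ 0.6124 -0.157   0.032 ]
(array([0.51083678, 0.25877275, 0.06169953]), np.float64(0.00011668986929810794))
(array([0.50623371, 0.19888848, 0.06169099]), np.float64(7.300742373099749e-05))
top_far+y [0.445 0.185 0.06 ]
top +x+y [0.455 0.336 0.06 ]
bot [0.579 0.325 0.   ]
bot2 [0.566 0.109 0.   ]
```

>>> {"name": "arm_command", "arguments": {
  "plan": [26,-13.6,0,0,26,-13.6,0,0,26,-13.6,0,0,26,-13.6,0,0,26,-13.6,0,0,26,-13.6,0,0,26,-13.6,0,0,26,-13.6,0,0,26,-13.6,0,0,26,-13.6,0,0,26,-13.6,0,0,26,-13.6,0,0,26,-13.6,0,0,26,-13.6,0,0,26,-13.6,0,0,26,-13.6,0,0,26,-13.6,0,0,26,-13.6,0,0,26,-13.6,0,0,26,-13.6,0,0]
}}

```text
time_s: 2.15
eef_pos: [0.5843, -0.1454, 0.2309]
eef_rot: [-0.0, 0.99, 0.14, -0.0]
wrist_force: [0.1, -0.1, 0.0]
opening: 1.0
```

>>> {"name": "arm_command", "arguments": {
  "plan": [0,0,0,-0.121,0,0,5,-0.121,0,0,10,-0.121,0,0,10,-0.121,0,0,10,-0.121,0,0,10,-0.121,0,0,10,-0.121,0,0,5,-0.121,0,0,0,0,0,0,0,0]
}}

```text
time_s: 3.15
eef_pos: [0.5837, -0.1464, 0.1712]
eef_rot: [-0.0, 0.812, 0.584, -0.0]
wrist_force: [0.5, 0.3, -0.5]
opening: 1.005
```

```bash
cat >> h.py <<'E'
def snap(n,f):
    from bench import ctrl
    o=ctrl.get_obs(); c=ctrl.camera(n); c["o"]=o; np.save(f"pics/{f}.npy",c,allow_pickle=True)
    cv2.imwrite(f"pics/{f}.png",c["color"][:,:,::-1]); return c,o
E
python3 - <<'E'
from h import *
c,o=snap("wrist","w1"); print(o["eef_pos"],o["eef_rot"],o["wrist_force"])
E
```

```text
[ 0.58370133 -0.14640693  0.17118381] [-1.81719462e-04  8.11952065e-01  5.83724083e-01 -7.86107662e-05] [ 0.49331407  0.26668078 -0.48767997]
```

View pics/w1.png

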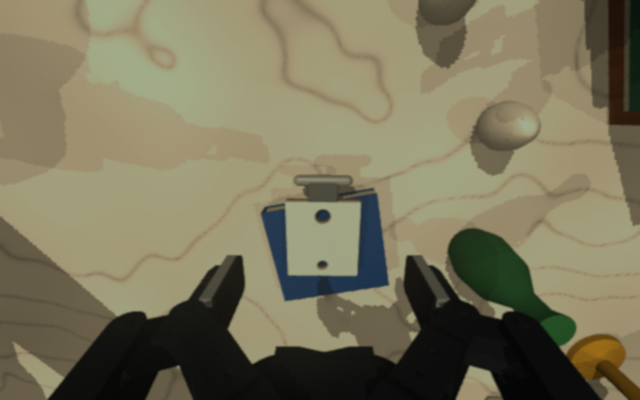

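The wrist view shows the bar at about (323,180), and the holes at (322,216) and (322,265). The bar is nearly parallel to the jaw axis.

Run:
```python
from h import *
c=load("w1");o=c["o"];g=c["color"]
hsv=cv2.cvtColor(g,cv2.COLOR_RGB2HSV)
cr=g[165:195,285:360].astype(int)
gray=cv2.cvtColor(g,cv2.COLOR_RGB2GRAY)
# holes: dark blobs inside panel
m=(gray[200:280,285:362]<95).astype(np.uint8)
n,l,st,ce=cv2.connectedComponentsWithStats(m)
for i in range(1,n):
    if 20<st[i,4]<400: print("blob",st[i],ce[i]+[285,200])
# bar : low saturation row/col extent
sat=hsv[...,1].astype(int); print(sat[174:190:2,288:360:4]);
for nme,uv,z in [("bar",(323,180),.034),("barL",(294,180),.028),("barR",(352,180),.028),("bh",(322,216),.034),("sh",(322,265),.034),("bookL",(265,211),.022),("bookR",(372,190),.022)]:
    P=onz(c,uv,z,o); print(nme,P.round(4),"tool",(rot(o["eef_rot"]).T@(P-o["eef_pos"])).round(4)*1000)
```

```text
blob [ 30  10  15  13 153] [322.23529412 215.7254902 ]
blob [33 61  9  7 53] [321.86792453 264.09433962]
[[72 74 75 72 70 72 71 74 72 70 71 75 73 73 73 74 74 74]
 [63 70 64 58 56 58 56 57 57 57 55 57 57 57 57 60 74 75]
 [60 70 57 54 53 53 53 53 54 55 55 53 54 54 54 55 72 73]
 [59 68 54 52 51 52 49 50 53 53 53 51 53 50 52 54 70 72]
 [60 72 56 55 55 54 55 54 54 52 54 55 51 55 56 56 72 73]
 [60 68 66 56 56 55 46 52 49 50 46 49 48 54 58 56 75 73]
 [60 68 75 74 74 55 50 54 47 46 47 43 45 65 64 70 74 75]
 [67 73 73 75 76 55 50 50 50 50 47 47 45 74 75 75 74 76]]
bar [ 0.5854 -0.1384  0.034 ] tool [  8.1  -0.9 137.2]
barL [ 0.5561 -0.1302  0.028 ] tool [  6.5 -31.3 143.2]
barR [ 0.6137 -0.1496  0.028 ] tool [  6.5  29.5 143.2]
bh [ 0.5717 -0.1758  0.034 ] tool [-31.7  -2.  137.2]
sh [ 0.5524 -0.2328  0.034 ] tool [-91.9  -2.1 137.2]
bookL [ 0.512  -0.1546  0.022 ] tool [-30.6 -65.3 149.2]
bookR [ 0.6311 -0.1689  0.022 ] tool [ -6.2  52.1 149.2]
```

>>> {"name": "arm_command", "arguments": {
  "plan": [10,-1.5,10,0,0,0,20,0,0,0,25,0,0,0,25,0,0,0,25,0,0,0,20,0,0,0,15,0,0,0,10,0,0,0,10,0,0,0,6,0,0,0,0,0,0,0,0,0],
  "grip": 1
}}

```text
time_s: 4.4
eef_pos: [0.5859, -0.1367, 0.0058]
eef_rot: [0.0, 0.811, 0.585, 0.0]
wrist_force: [-0.8, -0.3, 0.3]
opening: 0.998
```

Run:
```python
from h import *
c,o=snap("wrist","w2"); s,_=snap("scene","s2")
a=cv2.resize(c["color"][60:400,140:500,::-1],(400,378)); b=cv2.resize(s["color"][110:200,210:310,::-1],(400,360),interpolation=cv2.INTER_CUBIC)
W=np.zeros((378,800,3),np.uint8);W[:,:400]=a;W[:360,400:]=b;cv2.imwrite("pics/comp2.png",W); print(o["eef_pos"],o["wrist_force"])
```

```text
[ 0.58590774 -0.13666307  0.00578001] [-0.78706513 -0.30729538  0.34758922]
```

View pics/comp2.png

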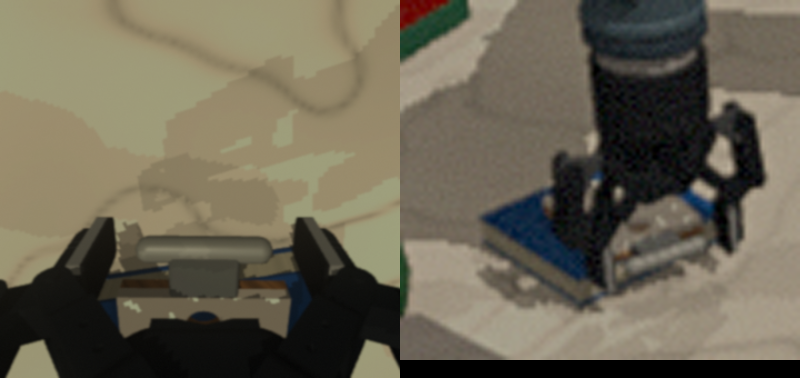

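The bar sits between the pads with clearance on both sides. Closing now.

>>> {"name": "arm_command", "arguments": {
  "plan": [0,0,0,0,0,0,0,0,0,0,0,0,0,0,0,0,0,0,0,0,0,0,0,0,0,0,0,0,0,0,0,0],
  "grip": 0
}}

```text
time_s: 5.3
eef_pos: [0.5859, -0.1365, 0.006]
eef_rot: [0.0, 0.811, 0.585, 0.0]
wrist_force: [-0.8, 1.6, 5.5]
opening: 0.678
```

>>> {"name": "arm_command", "arguments": {
  "plan": [0,0,-5,0,0,0,-10,0,0,0,-15,0,0,0,-15,0,0,0,-15,0,0,0,-15,0,0,0,-15,0,0,0,-15,0,0,0,-15,0,0,0,-15,0,0,0,-10,0,0,0,-5,0,0,0,0,0,0,0,0,0,0,0,0,0]
}}

```text
time_s: 6.8
eef_pos: [0.5849, -0.1362, 0.1543]
eef_rot: [-0.001, 0.811, 0.585, -0.0]
wrist_force: [0.7, 0.4, -2.5]
opening: 0.675
```

Run:
```python
from h import *
c,o=snap("side","d3"); s,_=snap("scene","s3")
a=cv2.resize(c["color"][190:340,250:410,::-1],(400,375),interpolation=cv2.INTER_CUBIC); b=cv2.resize(s["color"][70:195,210:343,::-1],(400,375),interpolation=cv2.INTER_CUBIC)
W=np.hstack([a,b]);cv2.imwrite("pics/comp3.png",W); print(o["eef_pos"],o["wrist_force"],o["torque"],o["opening"])
```

```text
[ 0.58491925 -0.13622727  0.15428976] [ 0.6658121   0.3973835  -2.49844687] [ 0.18017597 -0.04092921  0.01668282] 0.6747388303714457
```

View pics/comp3.png

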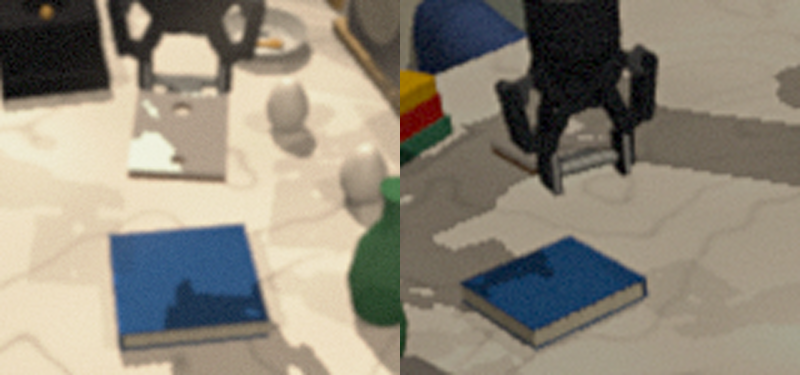

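Grasp is good, but the firm grip holds the plate nearly level instead of letting it hang (bar high, panel edge-on in the scene view). I'll go over the book and ease the opening target to find a lighter grip.

>>> {"name": "arm_command", "arguments": {
  "plan": [-10,0,5,0,-10,0,5,0,-10,0,5,0,-10,0,5,0,-10,0,5,0,-10,0,5,0,0,0,0,0],
  "grip": 0.6
}}

```text
time_s: 7.6
eef_pos: [0.5656, -0.1947, 0.1243]
eef_rot: [-0.001, 0.812, 0.584, -0.0]
wrist_force: [-0.7, 0.1, -2.3]
opening: 0.677
```

Run:
```python
from bench import ctrl
import numpy as np
o=ctrl.get_obs();print(o["eef_pos"],o["wrist_force"],o["torque"],o["opening"])
```

```text
[ 0.56556759 -0.19473797  0.12427001] [-0.71155016  0.06096147 -2.27416353] [ 0.18600979 -0.10557564  0.03774479] 0.6769013717978251
```

>>> {"name": "arm_command", "arguments": {
  "plan": [0,0,0,0,0,0,0,0,0,0,0,0,0,0,0,0,0,0,0,0],
  "grip": 0.65
}}

```text
time_s: 8.1
eef_pos: [0.5667, -0.1932, 0.1255]
eef_rot: [0.0, 0.811, 0.585, 0.0]
wrist_force: [0.2, -0.3, -4.6]
opening: 0.677
```

Run:
```python
from bench import ctrl
import numpy as np
o=ctrl.get_obs();print(o["eef_pos"],o["wrist_force"],o["torque"],o["opening"])
```

```text
[ 0.56673726 -0.19317438  0.12546471] [ 0.15412802 -0.31898154 -4.56096482] [ 0.15294604 -0.0370763  -0.01447152] 0.6768252921518627
```

>>> {"name": "arm_command", "arguments": {
  "plan": [0,0,0,0,0,0,0,0,0,0,0,0,0,0,0,0],
  "grip": 0.668
}}

```text
time_s: 8.5
eef_pos: [0.5666, -0.1934, 0.1253]
eef_rot: [0.0, 0.811, 0.585, -0.0]
wrist_force: [-0.0, 0.3, -3.1]
opening: 0.674
```

Run:
```python
from h import *
c,o=snap("wrist","w4");s,_=snap("scene","s4");print(o["eef_pos"],o["wrist_force"],o["torque"],o["opening"])
W=np.hstack([c["color"][60:400,140:540,::-1],cv2.resize(s["color"][70:190,210:350,::-1],(396,340),interpolation=cv2.INTER_CUBIC)]);cv2.imwrite("pics/comp4.png",W)
```

```text
[ 0.56658129 -0.19343     0.1252976 ] [-0.0279112   0.27344116 -3.05281265] [ 0.17062287 -0.11799123  0.0577125 ] 0.6742271678846906
```

View pics/comp4.png

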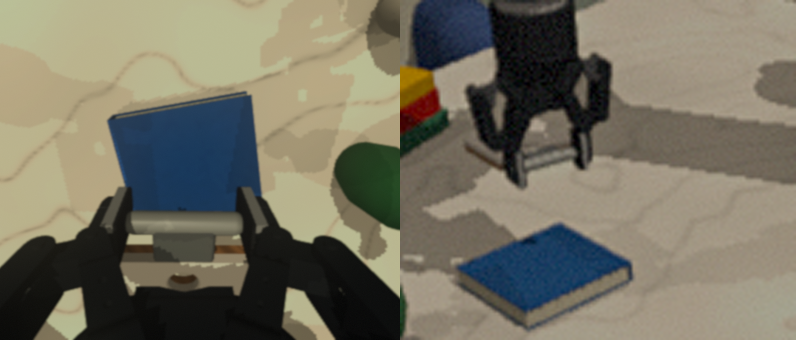

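The plate is still level at 0.668. I'll go back over its original spot, low down, so that any slip is harmless, and ease the grip in fine steps while watching the moment.

>>> {"name": "arm_command", "arguments": {
  "plan": [10,0,10,0,10,0,10,0,10,0,12,0,10,0,12,0,10,0,12,0,10,0,12,0,0,0,12,0,0,0,5,0,0,0,0,0]
}}

```text
time_s: 9.5
eef_pos: [0.5848, -0.1365, 0.0391]
eef_rot: [-0.001, 0.811, 0.585, -0.001]
wrist_force: [-0.5, -0.1, -3.0]
opening: 0.675
```

>>> {"name": "arm_command", "arguments": {
  "plan": [0,0,0,0,0,0,0,0,0,0,0,0],
  "grip": 0.674
}}

```text
time_s: 9.8
eef_pos: [0.586, -0.137, 0.0411]
eef_rot: [0.001, 0.811, 0.585, 0.0]
wrist_force: [0.5, 0.4, -2.8]
opening: 0.67
```

```bash
cat > st.py <<'E'
from bench import ctrl
import numpy as np
from h import rot
o=ctrl.get_obs();A=rot(o["eef_rot"])
print("t",round(o["time_s"],2),np.round(o["eef_pos"],4),"F",np.round(o["wrist_force"],2),"Ttool",np.round(A.T@o["torque"],3),"Ftool",np.round(A.T@o["wrist_force"],1),"op",round(o["opening"],4))
E
python3 st.py
```

```text
t 9.8 [ 0.586  -0.137   0.0411] F [ 0.45  0.39 -2.82] Ttool [ 0.008  0.203 -0.011] Ftool [0.5 0.3 2.8] op 0.6699
```

>>> {"name": "arm_command", "arguments": {
  "plan": [0,0,0,0,0,0,0,0,0,0,0,0],
  "grip": 0.68
}}

```text
time_s: 10.1
eef_pos: [0.5855, -0.1365, 0.0404]
eef_rot: [0.0, 0.811, 0.585, 0.0]
wrist_force: [-0.5, -0.9, -3.3]
opening: 0.68
```

```bash
python3 st.py
```

```text
t 10.1 [ 0.5855 -0.1365  0.0404] F [-0.49 -0.88 -3.28] Ttool [-0.002  0.164 -0.028] Ftool [-1.  -0.2  3.3] op 0.6796
```

>>> {"name": "arm_command", "arguments": {
  "plan": [0,0,0,0,0,0,0,0,0,0,0,0],
  "grip": 0.686
}}

```text
time_s: 10.4
eef_pos: [0.5855, -0.1365, 0.0402]
eef_rot: [-0.0, 0.811, 0.585, -0.0]
wrist_force: [0.4, 0.1, -2.1]
opening: 0.688
```

```bash
python3 st.py
```

```text
t 10.4 [ 0.5855 -0.1365  0.0402] F [ 0.37  0.12 -2.12] Ttool [-0.043  0.162  0.015] Ftool [0.2 0.3 2.1] op 0.6879
```

>>> {"name": "arm_command", "arguments": {
  "plan": [0,0,0,0,0,0,0,0,0,0,0,0],
  "grip": 0.69
}}

```text
time_s: 10.7
eef_pos: [0.5856, -0.1366, 0.0404]
eef_rot: [0.0, 0.811, 0.585, 0.0]
wrist_force: [0.2, 0.1, -2.3]
opening: 0.69
```

```bash
python3 st.py
```

```text
t 10.7 [ 0.5856 -0.1366  0.0404] F [ 0.17  0.13 -2.28] Ttool [-0.02   0.017  0.008] Ftool [0.2 0.1 2.3] op 0.6905
```

At 0.69 the moment vanished while the weight is still carried, so it now swings freely. Raising gently.

>>> {"name": "arm_command", "arguments": {
  "plan": [0,0,-3,0,0,0,-5,0,0,0,-5,0,0,0,-5,0,0,0,-5,0,0,0,-5,0,0,0,-3,0,0,0,0,0]
}}

```text
time_s: 11.5
eef_pos: [0.5859, -0.1366, 0.072]
eef_rot: [0.0, 0.811, 0.585, 0.0]
wrist_force: [0.1, -0.6, -2.4]
opening: 0.691
```

Run:
```python
exec(open("st.py").read())
from h import *
c,o=snap("side","d5");s,_=snap("scene","s5")
W=np.hstack([cv2.resize(s["color"][90:190,220:320,::-1],(400,400),interpolation=cv2.INTER_CUBIC),cv2.resize(c["color"][210:330,270:390,::-1],(400,400),interpolation=cv2.INTER_CUBIC)]);cv2.imwrite("pics/comp5.png",W)
```

```text
t 11.5 [ 0.5859 -0.1366  0.072 ] F [ 0.09 -0.59 -2.41] Ttool [-0.01   0.217 -0.003] Ftool [-0.5  0.3  2.4] op 0.6909
```

View pics/comp5.png

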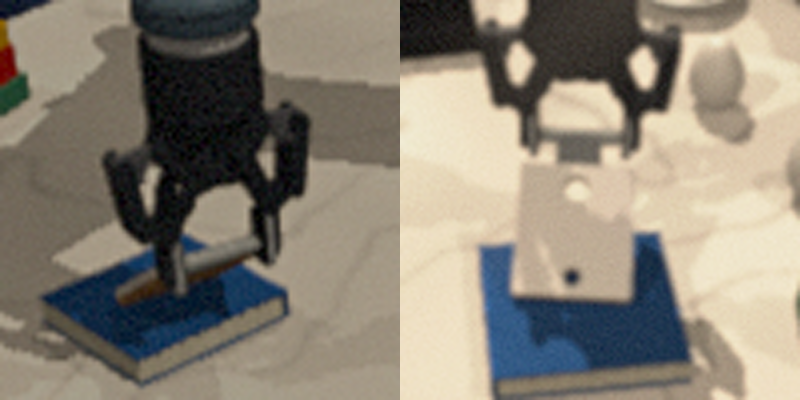

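The plate has drooped partway (far end at side crop bottom ~(575,300), just above the book). Raising further to let it finish swinging.

>>> {"name": "arm_command", "arguments": {
  "plan": [0,0,-5,0,0,0,-10,0,0,0,-10,0,0,0,-10,0,0,0,-10,0,0,0,-10,0,0,0,-5,0,0,0,0,0,0,0,0,0,0,0,0,0]
}}

```text
time_s: 12.6
eef_pos: [0.585, -0.1363, 0.1306]
eef_rot: [-0.001, 0.811, 0.585, -0.0]
wrist_force: [-0.1, -0.3, -3.6]
opening: 0.691
```

```bash
python3 st.py
```

```text
t 12.6 [ 0.585  -0.1363  0.1306] F [-0.11 -0.31 -3.59] Ttool [ 0.017  0.109 -0.019] Ftool [-0.3 -0.   3.6] op 0.691
```

>>> {"name": "arm_command", "arguments": {
  "plan": [0,0,0,0,0,0,0,0,0,0,0,0],
  "grip": 0.693
}}

```text
time_s: 12.9
eef_pos: [0.5854, -0.1364, 0.131]
eef_rot: [-0.0, 0.811, 0.585, -0.0]
wrist_force: [0.2, 0.2, -3.0]
opening: 0.695
```

Run:
```python
exec(open("st.py").read())
from h import *
c,o=snap("side","d6");s,_=snap("scene","s6")
W=np.hstack([cv2.resize(s["color"][70:190,210:330,::-1],(400,400),interpolation=cv2.INTER_CUBIC),cv2.resize(c["color"][200:320,270:390,::-1],(400,400),interpolation=cv2.INTER_CUBIC)]);cv2.imwrite("pics/comp6.png",W)
```

```text
t 12.9 [ 0.5854 -0.1364  0.131 ] F [ 0.22  0.17 -2.97] Ttool [ 0.018  0.105 -0.001] Ftool [0.2 0.2 3. ] op 0.6945
```

>>> {"name": "arm_command", "arguments": {
  "plan": [0,0,0,0,0,0,0,0,0,0,0,0],
  "grip": 0.696
}}

```text
time_s: 13.3
eef_pos: [0.5855, -0.1365, 0.1313]
eef_rot: [-0.0, 0.811, 0.585, 0.0]
wrist_force: [0.1, 0.5, -2.4]
opening: 0.697
```

```bash
python3 st.py
python3 - <<'E'
from h import *
c,o=snap("side","d7");s,o2=snap("scene","s7")
W=np.hstack([cv2.resize(s["color"][70:190,210:330,::-1],(400,400),interpolation=cv2.INTER_CUBIC),cv2.resize(c["color"][200:320,270:390,::-1],(400,400),interpolation=cv2.INTER_CUBIC)]);cv2.imwrite("pics/comp7.png",W)
A=rot(o["eef_rot"]);bar=np.array(o["eef_pos"])+A@[-.003,0,-.022]
for a in (0,30,50,60,70,80,90,100):
    r=np.radians(a);u=lambda L,y:proj(c,bar+A@[-L*np.cos(r),y,L*np.sin(r)])
    print(a,u(.112,0).round(1),u(.099,0).round(1),u(.112,-.04).round(1))
# column profile through middle
x=int(round(proj(c,bar)[0]));print(x,proj(c,bar));print([(y,c["color"][y,x+8].tolist()) for y in range(225,320,3)])
E
```

```text
t 13.3 [ 0.5855 -0.1365  0.1313] F [ 0.15  0.47 -2.45] Ttool [ 0.01   0.171 -0.009] Ftool [ 0.5 -0.   2.4] op 0.6973
0 [321.1 262.3] [321.4 258.1] [301.5 261.5]
30 [321.3 277.7] [321.5 271.8] [302.6 276.9]
50 [321.7 279.8] [321.9 273.8] [303.8 279. ]
60 [322.  278.5] [322.1 272.8] [304.5 277.7]
70 [322.3 275.8] [322.4 270.5] [305.2 275.1]
80 [322.6 271.9] [322.7 267.2] [305.9 271.2]
90 [323.  266.9] [323.  262.8] [306.5 266.2]
100 [323.3 261.1] [323.4 257.7] [307.2 260.4]
324 [323.5072645  229.60294954]
[(225, [234, 220, 190]), (228, [213, 194, 168]), (231, [120, 113, 103]), (234, [216, 197, 168]), (237, [238, 225, 192]), (240, [187, 164, 138]), (243, [179, 162, 144]), (246, [179, 162, 140]), (249, [183, 166, 146]), (252, [178, 161, 140]), (255, [178, 159, 139]), (258, [179, 159, 139]), (261, [181, 162, 144]), (264, [177, 161, 142]), (267, [177, 158, 139]), (270, [179, 163, 143]), (273, [178, 161, 139]), (276, [178, 159, 139]), (279, [195, 177, 158]), (282, [52, 79, 119]), (285, [54, 90, 132]), (288, [50, 90, 134]), (291, [45, 68, 99]), (294, [32, 56, 80]), (297, [34, 56, 85]), (300, [36, 57, 85]), (303, [25, 52, 78]), (306, [42, 77, 117]), (309, [35, 69, 107]), (312, [28, 53, 80]), (315, [37, 57, 82]), (318, [29, 54, 78])]
```

View pics/comp7.png

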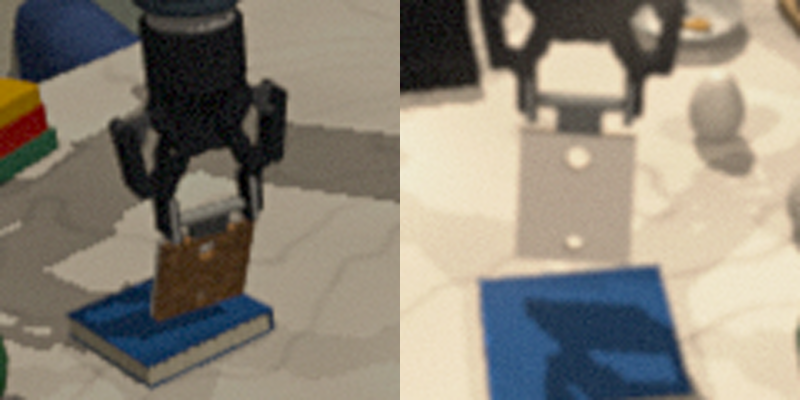

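Cork now faces +y and the plate hangs at roughly 65° below level (far end at scene ~(271,164), side ~(322,277)). I'll check that angle by triangulation.

Run:
```python
from h import *
c,s=load("d7"),load("s7");o=c["o"];A=rot(o["eef_rot"]);p=np.array(o["eef_pos"])
f=lambda x,y:(270+(x-400)*.3,200+y*.3); g=lambda x,y:(210+x*.3,70+y*.3)
for n,a,b in [("corner -x side",(519,256),(247,293)) ,("corner swapped",(519,256),(154,318)),("R",(630,262),(247,293)),("shole",(573,241),(200,297)),("bhole",(578,157),(207,250)),("bar",(578,100),(207,210))]:
    P,e=tri(ray(c,f(*a)),ray(s,g(*b))); print(n,P.round(3),round(e*1000,1),"tool mm",(A.T@(P-p)*1000).round(0))
```

```text
corner -x side [ 0.533 -0.16   0.042] 7.0 tool mm [-39. -42.  89.]
corner swapped [ 0.563 -0.19   0.042] 71.2 tool mm [-58.  -5.  90.]
R [ 0.58  -0.161  0.047] 79.3 tool mm [-25.   3.  84.]
shole [ 0.573 -0.171  0.055] 0.7 tool mm [-36.  -2.  77.]
bhole [ 0.582 -0.147  0.109] 1.3 tool mm [-11.   0.  22.]
bar [ 0.586 -0.137  0.15 ] 1.5 tool mm [ -0.   0. -18.]
```

The triangulated angle is 65° as expected. I'll firm the grip, square to the book, and go off its +y side with the far end below the book's top. Moving −y will then push the plate past plumb.

>>> {"name": "arm_command", "arguments": {
  "plan": [0,0,0,0,0,0,0,0,0,0,0,-0.1,0,0,0,-0.1,10,0,0,0,15,0,0,0,15,0,0,0,15,0,0,0,10,0,0,0,0,0,8,0,0,0,10,0,0,0,10,0,0,0,8,0,0,0,0,0],
  "grip": 0
}}

```text
time_s: 14.8
eef_pos: [0.5919, -0.0721, 0.0931]
eef_rot: [-0.002, 0.749, 0.663, -0.001]
wrist_force: [0.0, -0.4, -2.8]
opening: 0.674
```

>>> {"name": "arm_command", "arguments": {
  "plan": [-5,0,0,0,-7,0,0,0,-7,0,0,0,-7,0,0,0,-7,0,-1,0,-7,0,-2,0,-7,0,-3,0,-7,0,-4,0,-7,0,-4,0,-7,0,-4,0,-7,0,-3,0,-5,0,-3,0,0,0,0,0,0,0,0,0]
}}

```text
time_s: 16.2
eef_pos: [0.5837, -0.1516, 0.1194]
eef_rot: [0.0, 0.749, 0.663, 0.0]
wrist_force: [-0.1, -0.1, -2.9]
opening: 0.672
```

```bash
python3 st.py
```

```text
t 16.2 [ 0.5837 -0.1516  0.1194] F [-0.09 -0.13 -2.87] Ttool [0.023 0.043 0.005] Ftool [-0.1 -0.1  2.9] op 0.6724
```

>>> {"name": "arm_command", "arguments": {
  "plan": [10,0,0,0,15,0,0,0,10,0,0,0,0,0,7,0,0,0,8,0,0,0,1.5,0,0,0,0,0]
}}

```text
time_s: 16.9
eef_pos: [0.5873, -0.1167, 0.1018]
eef_rot: [-0.001, 0.749, 0.663, -0.0]
wrist_force: [0.3, -0.9, -3.3]
opening: 0.671
```

```bash
python3 st.py
```

```text
t 16.9 [ 0.5873 -0.1167  0.1018] F [ 0.26 -0.87 -3.33] Ttool [ 0.043  0.095 -0.069] Ftool [-0.8  0.4  3.3] op 0.6707
```

>>> {"name": "arm_command", "arguments": {
  "plan": [-5,0,0,0,-7,0,0,0,-7,0,0,0,-7,0,0,0,-7,0,0,0,-7,0,0,0,-7,0,0,0,-7,0,0,0,-7,0,0,0,-7,0,0,0,-7,0,0,0,-6,0,0,0,0,0,0,0]
}}

```text
time_s: 18.2
eef_pos: [0.5779, -0.1979, 0.1027]
eef_rot: [-0.0, 0.749, 0.663, -0.0]
wrist_force: [0.7, 2.7, -2.0]
opening: 0.68
```

```bash
python3 st.py;  python3 - <<'E'
from h import *
c,o=snap("side","d8");s,o2=snap("scene","s8")
W=np.hstack([cv2.resize(s["color"][70:190,210:330,::-1],(400,400),interpolation=cv2.INTER_CUBIC),cv2.resize(c["color"][200:320,270:390,::-1],(400,400),interpolation=cv2.INTER_CUBIC)]);cv2.imwrite("pics/comp8.png",W)
E
```

```text
t 18.2 [ 0.5779 -0.1979  0.1027] F [ 0.65  2.74 -2.  ] Ttool [-0.016  0.621 -0.12 ] Ftool [2.8 0.3 2. ] op 0.6804
```

View pics/comp8.png

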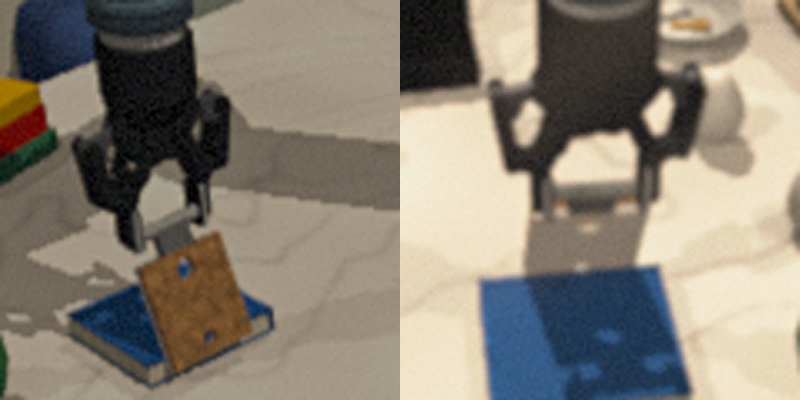

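The plate is tipped about 20–25° past plumb with cork outward (scene crop corners ~(140,265)–(255,330)). I'll keep rolling it over the book's edge towards level.

>>> {"name": "arm_command", "arguments": {
  "plan": [-4,0,5,0,-4,0,6,0,-4,0,6,0,-4,0,6,0,-4,0,6,0,-5,0,7,0,-5,0,7,0,-5,0,7,0,-5,0,6,0,-3,0,6,0,-2,0,5,0,0,0,3,0,0,0,0,0,0,0,0,0]
}}

```text
time_s: 19.7
eef_pos: [0.5726, -0.2416, 0.0328]
eef_rot: [-0.0, 0.748, 0.663, -0.0]
wrist_force: [-0.6, -0.3, 4.2]
opening: 0.675
```

```bash
python3 st.py
```

```text
t 19.7 [ 0.5726 -0.2416  0.0328] F [-0.58 -0.33  4.22] Ttool [-0.137  0.207 -0.006] Ftool [-0.4 -0.5 -4.2] op 0.6748
```

>>> {"name": "arm_command", "arguments": {
  "plan": [0,0,-4,0,0,0,-8,0,0,0,-15,0,0,0,-20,0,0,0,-25,0,0,0,-25,0,0,0,-25,0,0,0,-20,0,0,0,-15,0,0,0,-8,0,0,0,0,0,0,0,0,0]
}}

```text
time_s: 20.9
eef_pos: [0.5721, -0.2415, 0.1969]
eef_rot: [-0.001, 0.749, 0.663, -0.0]
wrist_force: [-0.2, 0.1, -2.8]
opening: 0.674
```

```bash
python3 st.py
```

```text
t 20.9 [ 0.5721 -0.2415  0.1969] F [-0.21  0.13 -2.83] Ttool [-0.018 -0.176  0.002] Ftool [ 0.1 -0.2  2.8] op 0.674
```

The moment has reversed sign, so the plate is held near level, cork up, on the +y side. Now I'll go to a viewing pose beside the caddy so the wrist camera sees both the pins and the plate's holes.

>>> {"name": "arm_command", "arguments": {
  "plan": [10,0.5,0,0,20,1,0,0,28,1,0,0,30,1.5,0,0,30,1.5,0,0,30,1.5,0,0,30,1.5,0,0,30,1.5,0,0,30,1.5,0,0,30,1.5,0,0,30,1,0,0,30,1,0,0,28,1,0,0,24,1,0,0,20,0.5,0,0,10,0,0,-0.045,5,0,0,0,0,0,0,0,0,0,0,0]
}}

```text
time_s: 22.8
eef_pos: [0.6398, 0.1674, 0.1975]
eef_rot: [-0.0, 0.734, 0.679, -0.0]
wrist_force: [-0.5, -0.2, -2.3]
opening: 0.673
```

```bash
python3 st.py;  python3 - <<'E'
from h import *
c,o=snap("wrist","w9");s,o2=snap("scene","s9");d,_=snap("side","d9")
W=cv2.resize(c["color"][:,:,::-1],(800,500)); cv2.imwrite("pics/comp9.png",W)
E
```

```text
t 22.8 [0.6398 0.1674 0.1975] F [-0.52 -0.22 -2.35] Ttool [ 0.009 -0.144  0.013] Ftool [-0.3 -0.5  2.3] op 0.6728
```

View pics/comp9.png

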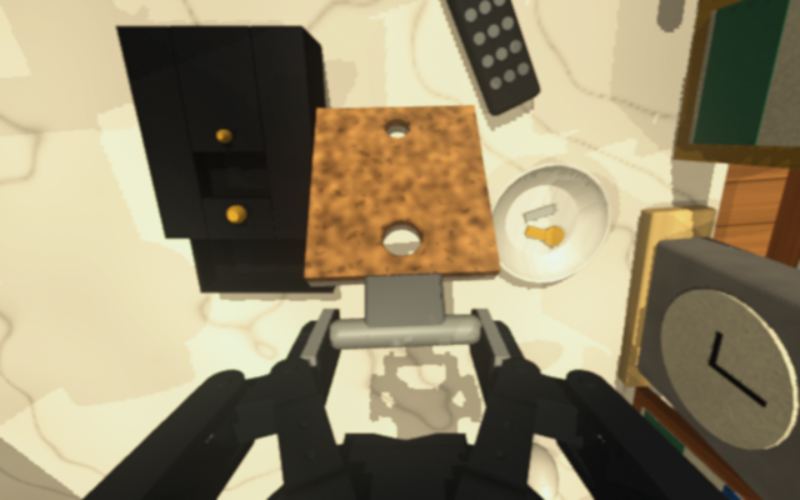

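The wrist view (×1.25) shows pins at (236,214) big and (224,136) small. The plate's holes are at (402,240) big and (397,129) small, cork up and nearly level. Computing the pins' places and the plate's tilt.

Run:
```python
from h import *
from scipy.optimize import least_squares
c=load("w9");o=c["o"];A=rot(o["eef_rot"]);p=np.array(o["eef_pos"]);g=c["color"]
hsv=cv2.cvtColor(g,cv2.COLOR_RGB2HSV)
m=((hsv[...,1]>110)&(hsv[...,2]>90)).astype(np.uint8); m[:, :150]=0; m[:,215:]=0; m[:90]=0; m[190:]=0
n,l,st,ce=cv2.connectedComponentsWithStats(m)
px=[ce[i] for i in range(1,n) if st[i,4]>15]; print(px,[st[i].tolist() for i in range(1,n) if st[i,4]>15])
px=sorted(px,key=lambda u:u[1])
S,B=[onz(c,u,.067,o) for u in px]; v=S-B
print("small",S.round(4),"big",B.round(4),"dist",np.linalg.norm(v),"caddy yaw deg",np.degrees(np.arctan2(-v[0],v[1])))
tx=A[:2,0];print("tool x yaw",np.degrees(np.arctan2(tx[1],tx[0])))
print("tool frame pins",(A.T@(S-p)*1000).round(1),(A.T@(B-p)*1000).round(1))
# side+scene check from earlier
d,s=load("d9"),load("s9")
# deck corners check
for n_,uv,z in [("deck -x+y",(118,27),.06),("deck +x+y",(303,27),.06),("deck -x-y",(165,238),.06),("pocket -x",(202,292),.028),("pocket +x",(338,292),.028)]:
    P=onz(c,(uv[0]/1.25,uv[1]/1.25),z,o); w=P-B; yaw=np.arctan2(-v[0],v[1]); Rz=np.array([[np.cos(yaw),np.sin(yaw)],[-np.sin(yaw),np.cos(yaw)]]); print(n_,"caddy mm",(Rz@w[:2]*1000+[0,-28]).round(1))
# hole rims: outer centre on cork face; rim ellipse approx by hand
H={"b":((402/1.25,240/1.25),39.),"s":((397/1.25,129.5/1.25),99.)}
bar=(331+481)/2/1.25,331/1.25
def f(q):
    x0,y0,z0,t,w=q; out=[]
    for uv,L in H.values():
        P=np.array([x0+L*np.cos(t)+6*np.sin(t)*0, y0+L*w, z0+L*np.sin(t)])+6*np.array([np.sin(t),0,-np.cos(t)])
        out+=list(proj(c,p+A@(P/1000),o)-uv)
    out+=list(proj(c,p+A@(np.array([x0,y0,z0])/1000),o)-bar); out.append((z0+20)/3)
    return out
r=least_squares(f,[0,0,-20,0.1,0]);print("bar x,y,z, tilt(down+), skew",r.x.round(3),"res",np.abs(r.fun).max())
```

```text
[array([177.56338028, 107.38028169]), array([188.01724138, 170.51724138])] [[173, 104, 11, 9, 71], [181, 164, 15, 14, 174]]
small [0.5111 0.2564 0.067 ] big [0.5069 0.1972 0.067 ] dist 0.05938387624325655 caddy yaw deg -4.033912815702285
tool x yaw 85.60275793174443
tool frame pins [  79.  -135.1  130.5] [  19.6 -134.7  130.6]
deck -x+y caddy mm [-63.  102.1]
deck +x+y caddy mm [ 64.8 101.4]
deck -x-y caddy mm [-65.1 -50.3]
pocket -x caddy mm [ -64.3 -115.3]
pocket +x caddy mm [  68.6 -116.1]
bar x,y,z, tilt(down+), skew [  4.014   0.072 -17.149   0.723  -0.044] res 0.9502856945636431
```

The deck corners agree with the given sizes within 2–4 mm, so the caddy's pose is good. The plate is tilted far-end-down by about 40°, so I'll get a firmer estimate with PnP on its corners and holes.

```bash
cat > pnp.py <<'E'
from h import *
import sys
def cork(c,x0=230,x1=420,y0=60,y1=235):
    g=c["color"];hsv=cv2.cvtColor(g,cv2.COLOR_RGB2HSV)
    m=((hsv[...,0]<22)&(hsv[...,1]>120)&(hsv[...,2]>70)).astype(np.uint8)*255
    z=np.zeros_like(m);z[y0:y1,x0:x1]=m[y0:y1,x0:x1]
    z=cv2.morphologyEx(z,cv2.MORPH_OPEN,np.ones((3,3)))
    cs,h=cv2.findContours(z,cv2.RETR_CCOMP,cv2.CHAIN_APPROX_NONE)
    i=max(range(len(cs)),key=lambda k:cv2.contourArea(cs[k]))
    holes=sorted([(cv2.contourArea(cs[k]),cv2.minEnclosingCircle(cs[k])[0],cv2.boundingRect(cs[k])) for k in range(len(cs)) if h[0][k][3]==i and cv2.contourArea(cs[k])>25],key=lambda q:-q[0])
    for e in np.arange(3,12,.5):
        q=cv2.approxPolyDP(cv2.convexHull(cs[i]),e,True)[:,0]
        if len(q)==4: break
    return q.astype(float),holes,cs[i]
def fit(c):
    q,holes,_=cork(c);o=c["o"];A=rot(o["eef_rot"])
    q=q[np.argsort(q[:,1])]; far=q[:2][np.argsort(q[:2,0])]; near=q[2:][np.argsort(q[2:,0])]
    print("far",far.tolist(),"near",near.tolist(),"holes",[(round(a),np.round(u,1).tolist(),b) for a,u,b in holes[:3]])
    # model: X=tool y-ish, L=along from bar, up
    O=[(-40,112,6),(40,112,6),(-40,22,6),(40,22,6)];U=[*far,*near]
    for (a,u,b),L in zip(holes[:2],(39,99)): O.append((0,L,6));U.append((b[0]+b[2]/2,b[1]+b[3]/2))
    O=np.array(O,float);U=np.array(U,float)
    ok,rv,tv=cv2.solvePnP(O,U,np.array(c["camera_matrix"]),None,flags=cv2.SOLVEPNP_ITERATIVE)
    pr=cv2.projectPoints(O,rv,tv,np.array(c["camera_matrix"]),None)[0][:,0]
    F=np.diag([1,-1,-1.]);T=np.array(c["T_tool_cam"]);f=lambda P:T[:3,:3]@F@((cv2.Rodrigues(rv)[0]@P+tv[:,0])/1000)+T[:3,3]
    bar,fe=f(np.zeros(3)),f(np.array([0,112.,0]));d=(fe-bar)*1000
    print("rms px",np.sqrt(((pr-U)**2).sum(1).mean()).round(2),"bar tool mm",(bar*1000).round(1),"far",(fe*1000).round(1),"tilt",np.degrees(np.arctan2(d[2],d[0])).round(1),"skew",np.degrees(np.arctan2(d[1],np.hypot(d[0],d[2]))).round(1))
    X=f(np.array([40.,0,0]))-f(np.array([-40.,0,0]));print("x-axis",(X*1000/80).round(3))
if __name__=="__main__":
    if len(sys.argv)>2: snap("wrist",sys.argv[1])
    fit(load(sys.argv[1]))
E
python3 pnp.py w9
python3 - <<'E'
from h import *
# independent: triangulate cork centroid-ish? far corners from scene/side colour masks
for n in ("s9","d9"):
    c=load(n);hsv=cv2.cvtColor(c["color"],cv2.COLOR_RGB2HSV);o=c["o"];A=rot(o["eef_rot"]);p=np.array(o["eef_pos"])
    for t in (15,25,35,40,45):
        r=np.radians(t);print(n,t,[proj(c,p+A@np.array([x,y,z])).round(1).tolist() for x,y,z in [(.112*np.cos(r),-.04,-.02+.112*np.sin(r)),(.112*np.cos(r),.04,-.02+.112*np.sin(r))]])
    m=((hsv[...,0]<20)&(hsv[...,1]>110)).astype(np.uint8);u=proj(c,p+A@np.array([.06,0,0])).astype(int)
    w=np.zeros_like(m);w[u[1]-45:u[1]+45,u[0]-45:u[0]+45]=m[u[1]-45:u[1]+45,u[0]-45:u[0]+45]
    k,l,st,ce=cv2.connectedComponentsWithStats(w);i=1+st[1:,4].argmax();print(st[i]);cs=cv2.findContours((l==i).astype(np.uint8),0,1)[0][0];print(cv2.approxPolyDP(cs,3,True)[:,0].tolist())
E
```

```text
far [[253.0, 86.0], [378.0, 85.0]] near [[243.0, 222.0], [399.0, 216.0]] holes [(638, [321.0, 192.5], (305, 179, 33, 27)), (150, [317.5, 104.5], (309, 99, 18, 13))]
rms px 1.88 bar tool mm [  5.2  -0.3 -18.9] far [88.5 -5.4 55.8] tilt 41.8 skew -2.6
x-axis [0.012 0.998 0.054]
s9 15 [[410.9, 175.1], [386.8, 191.8]]
s9 25 [[407.5, 181.6], [383.5, 198.3]]
s9 35 [[403.0, 186.7], [379.2, 203.5]]
s9 40 [[400.4, 188.8], [376.7, 205.5]]
s9 45 [[397.6, 190.5], [373.9, 207.2]]
[ 356  155   50   55 1339]
[[379, 155], [356, 173], [383, 209], [401, 192], [403, 195], [405, 184], [399, 182]]
d9 15 [[294.3, 142.6], [319.4, 140.8]]
d9 25 [[294.7, 148.9], [319.8, 147.0]]
d9 35 [[295.3, 155.2], [320.4, 153.2]]
d9 40 [[295.6, 158.2], [320.7, 156.2]]
d9 45 [[296.0, 161.2], [321.1, 159.2]]
[274 154  18  23 297]
[[275, 155], [279, 175], [289, 176], [291, 169], [286, 156]]
```

Tilt ≈ 41°, bar at tool (5,0,−19), and the plate is skewed ~2.6° in the grip. I'll move over the deck, correct the yaw, and press the far edge on the free rear of the deck to bring it nearer level.

>>> {"name": "arm_command", "arguments": {
  "plan": [1,-7,0,0,2,-14,0,0,2,-17,0,0,2,-17,0,0,2,-17,0,0,2,-17,0,0,2,-17,0,0,2,-14,0,0,2,-10,0,0,1,-5,0,0,0,0,5,0.048,0,0,12,0,0,0,15,0,0,0,15,0,0,0,12,0,0,0,8,0,0,0,5,0,0,0,0,0]
}}

```text
time_s: 24.75
eef_pos: [0.5064, 0.1963, 0.1251]
eef_rot: [-0.0, 0.75, 0.662, -0.001]
wrist_force: [-0.5, 0.8, -3.2]
opening: 0.674
```

```bash
python3 st.py; python3 pnp.py w10 1
```

```text
t 24.75 [0.5064 0.1963 0.1251] F [-0.45  0.79 -3.23] Ttool [-0.002 -0.183  0.011] Ftool [ 0.7 -0.5  3.2] op 0.674
far [[253.0, 87.0], [379.0, 84.0]] near [[243.0, 222.0], [400.0, 216.0]] holes [(602, [320.9, 191.2], (306, 179, 31, 27)), (178, [317.1, 102.4], (308, 97, 19, 14))]
rms px 1.52 bar tool mm [  5.6  -0.2 -19.9] far [88.7 -5.1 55. ] tilt 42.0 skew -2.5
x-axis [0.024 0.999 0.038]
```

>>> {"name": "arm_command", "arguments": {
  "plan": [0,0,4,0,0,0,4,0,0,0,4,0,0,0,4,0,0,0,4,0,0,0,4,0,0,0,4,0,0,0,3,0,0,0,0,0]
}}

```text
time_s: 25.7
eef_pos: [0.5068, 0.1964, 0.0945]
eef_rot: [-0.0, 0.75, 0.662, 0.0]
wrist_force: [0.6, -1.4, 1.2]
opening: 0.672
```

```bash
python3 st.py; python3 pnp.py w11 1
```

```text
t 25.7 [0.5068 0.1964 0.0945] F [ 0.56 -1.4   1.24] Ttool [-0.182  0.016  0.025] Ftool [-1.3  0.7 -1.2] op 0.6723
far [[240.0, 60.0], [393.0, 60.0]] near [[240.0, 223.0], [405.0, 217.0]] holes [(826, [321.2, 187.0], (305, 171, 34, 33)), (311, [317.2, 73.6], (306, 63, 23, 21))]
rms px 3.29 bar tool mm [  7.1   0.1 -24. ] far [103.3  -4.3  33.2] tilt 30.8 skew -2.2
x-axis [0.012 0.998 0.056]
```

```bash
sed -i 's/y0=60/y0=15/' pnp.py; python3 pnp.py w11
```

```text
far [[240.0, 51.0], [392.0, 47.0]] near [[240.0, 223.0], [405.0, 217.0]] holes [(826, [321.2, 187.0], (305, 171, 34, 33)), (311, [317.2, 73.6], (306, 63, 23, 21))]
rms px 0.84 bar tool mm [  6.   -0.  -20.4] far [106.7  -4.3  28.6] tilt 26.0 skew -2.2
x-axis [0.028 0.999 0.03 ]
```

The fit is now clean (0.84 px, tilt 26°). The far edge is at caddy (1.5, 75) and the bar at (0.4, −23), a consistent 98 mm apart. Next: lift, shift ~30 mm to −y, and re-measure.

>>> {"name": "arm_command", "arguments": {
  "plan": [0,0,-3,0,0,0,-5,0,-4,0,-2,0,-7,0.2,0,0,-7,0.2,0,0,-7,0.2,0,0,-5,0,0,-0.01,0,0,0,0,0,0,0,0]
}}

```text
time_s: 26.65
eef_pos: [0.5035, 0.1663, 0.1048]
eef_rot: [-0.0, 0.746, 0.665, -0.0]
wrist_force: [0.5, 0.8, -0.9]
opening: 0.67
```

```bash
cat >> pnp.py <<'E'
    import re
E
python3 st.py; python3 pnp.py w12 1
cat > cad.py <<'E'
# caddy coords of tool-frame points (mm) for the last picture
from h import *
import sys
c=load(sys.argv[1]);o=c["o"];A=rot(o["eef_rot"]);C=np.array([.5087,.2255,.06]);y=np.radians(-4.0)
Rz=np.array([[np.cos(y),-np.sin(y),0],[np.sin(y),np.cos(y),0],[0,0,1]])
for a in sys.argv[2:]: print(a,(Rz.T@(np.array(o["eef_pos"])+A@(np.array(eval(a))/1000)-C)*1000).round(1))
E
```

```text
t 26.65 [0.5035 0.1663 0.1048] F [ 0.48  0.78 -0.87] Ttool [-0.04   0.201  0.047] Ftool [0.8 0.4 0.9] op 0.67
far [[245.0, 63.0], [386.0, 59.0]] near [[243.0, 222.0], [402.0, 216.0]] holes [(759, [321.0, 188.5], (305, 173, 33, 31)), (220, [316.6, 83.2], (306, 74, 22, 17))]
rms px 0.86 bar tool mm [  4.8   0.  -17. ] far [102.   -4.9  38.6] tilt 29.8 skew -2.5
x-axis [0.03  0.999 0.035]
```

```bash
python3 cad.py w12 "[4.8,0,-18.5]" "[102,-4.9,38]" "[99,-4.9,43.2]"
```

```text
[4.8,0,-18.5] [ -0.8 -54.6  63.3]
[102,-4.9,38] [-1.4 42.7  6.7]
[99,-4.9,43.2] [-1.5 39.7  1.5]
```

The far edge is at caddy y ≈ 41, a few mm short, so it's likely touching the small pin's tip. I'll shift +4 mm in y and +1 mm in x, then start the arc down.

>>> {"name": "arm_command", "arguments": {
  "plan": [0,0,-2,0,4,1,0,0,0,0,2,0,-1.5,0,4,0,-1.5,0,4,0,-1.5,0,4,0,-1.5,0,4,0,0,0,0,0]
}}

```text
time_s: 27.5
eef_pos: [0.5043, 0.1639, 0.0883]
eef_rot: [-0.0, 0.746, 0.665, -0.0]
wrist_force: [-1.3, -2.9, 2.2]
opening: 0.677
```

```bash
python3 st.py; python3 pnp.py w13 1;python3 cad.py w13 "[5,0,-19]"
```

```text
t 27.5 [0.5043 0.1639 0.0883] F [-1.31 -2.93  2.23] Ttool [-0.088 -0.263 -0.033] Ftool [-3.1 -1.  -2.2] op 0.6771
far [[236.0, 43.0], [396.0, 39.0]] near [[241.0, 224.0], [405.0, 217.0]] holes [(878, [321.2, 186.8], (304, 170, 35, 34)), (396, [317.2, 66.7], (305, 55, 25, 24))]
rms px 0.56 bar tool mm [  5.4   0.1 -17.9] far [109.8  -4.2  22.3] tilt 21.1 skew -2.2
x-axis [0.03  0.999 0.031]
[5,0,-19] [  0.1 -56.7  47.3]
```

On track: tilt 21°, bar at caddy (0,−57,47), far edge ≈ 45.5. Continuing the arc.

>>> {"name": "arm_command", "arguments": {
  "plan": [-1.5,0,4,0,-1.5,0,4,0,-1.5,0,4,0,-1,0,4,0,-1,0,4,0,-1,0,3,0,-0.8,0,3,0,0,0,0,0]
}}

```text
time_s: 28.35
eef_pos: [0.5046, 0.1554, 0.0629]
eef_rot: [0.001, 0.747, 0.665, 0.001]
wrist_force: [2.3, -6.7, 2.0]
opening: 0.668
```

```bash
python3 st.py; python3 pnp.py w14 1;python3 cad.py w14 "[5,0,-19]" "[116,-4.2,-10]"
```

```text
t 28.35 [0.5046 0.1554 0.0629] F [ 2.34 -6.74  2.02] Ttool [-0.522 -0.7    0.209] Ftool [-6.4  3.1 -2. ] op 0.6685
far [[230.0, 15.0], [409.0, 15.0]] near [[233.0, 231.0], [410.0, 219.0]] holes [(1038, [318.7, 187.1], (301, 170, 37, 37)), (664, [308.6, 41.0], (295, 25, 29, 32))]
rms px 5.58 bar tool mm [  9.   -0.9 -27.5] far [116.6  -3.9   3.3] tilt 16.0 skew -1.5
x-axis [0.021 1.    0.023]
[5,0,-19] [  1.  -65.2  21.9]
[116,-4.2,-10] [ 1.8 45.8 12.8]
```

```bash
sed -i 's/y0=15/y0=0/' pnp.py; python3 pnp.py w14
python3 - <<'E'
from h import *
c=load("w14"); cv2.imwrite("pics/c14.png",cv2.resize(c["color"][0:250,190:460,::-1],(648,600),interpolation=cv2.INTER_CUBIC))
E
```

```text
far [[230.0, 9.0], [410.0, 0.0]] near [[233.0, 231.0], [410.0, 219.0]] holes [(1038, [318.7, 187.1], (301, 170, 37, 37)), (664, [308.6, 41.0], (295, 25, 29, 32))]
rms px 6.31 bar tool mm [  9.5  -0.9 -27.2] far [118.3  -4.   -0.5] tilt 13.8 skew -1.6
x-axis [ 0.041  0.998 -0.052]
```

View pics/c14.png

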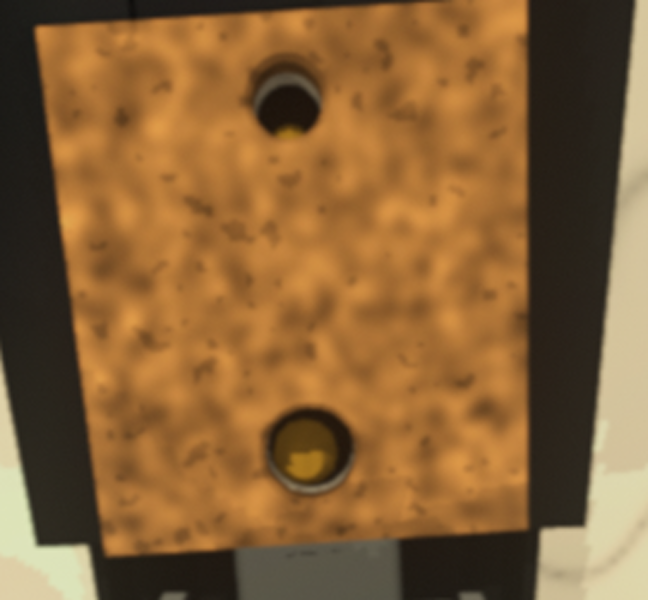

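View 12: both brass pins are visible through the holes. The small pin is at the near (−y) rim of its hole and the x-alignment is good, so the plate is ~3–4 mm too far +y, which matches Fy = −6.7 N. Lifting slightly, shifting −y, then lowering.

>>> {"name": "arm_command", "arguments": {
  "plan": [0,0,-3,0,-2,0,0,0,-2,0,0,0,0,0,2,0,0,0,2,0,0,0,0,0]
}}

```text
time_s: 29.0
eef_pos: [0.5028, 0.1519, 0.0614]
eef_rot: [0.0, 0.746, 0.666, -0.0]
wrist_force: [0.7, -3.9, 1.4]
opening: 0.676
```

```bash
python3 st.py; python3 pnp.py w15 1
cat > pins.py <<'E'
# brass seen inside each hole: centroid offset from hole box centre
from pnp import *
c=load(sys.argv[1]); q,holes,_=cork(c); hsv=cv2.cvtColor(c["color"],cv2.COLOR_RGB2HSV).astype(int)
for a,u,b in holes[:2]:
    x,y,w,h=b; s=hsv[y:y+h,x:x+w]; m=(s[...,0]>18)&(s[...,0]<32)&(s[...,1]>120)&(s[...,2]>60); r,k=np.nonzero(m)
    print(b,"brass px",len(r),"centroid off",(np.array([k.mean(),r.mean()])-[(w-1)/2,(h-1)/2]).round(1) if len(r) else None)
E
python3 pins.py w14; python3 pins.py w15
```

```text
t 29.0 [0.5028 0.1519 0.0614] F [ 0.69 -3.93  1.42] Ttool [-0.369 -0.203  0.149] Ftool [-3.8  1.1 -1.4] op 0.6762
far [[230.0, 12.0], [406.0, 1.0]] near [[234.0, 231.0], [409.0, 219.0]] holes [(522, [318.5, 186.7], (301, 171, 37, 35)), (444, [307.7, 43.0], (295, 28, 29, 31))]
rms px 6.23 bar tool mm [  9.2  -0.8 -26.1] far [117.8  -4.6   1. ] tilt 14.0 skew -2.0
x-axis [ 0.05   0.997 -0.058]
(301, 170, 37, 37) brass px 180 centroid off [-1.9  3.9]
(295, 25, 29, 32) brass px 25 centroid off [ 0.7 14.3]
(301, 171, 37, 35) brass px 173 centroid off [ 0.3 -1.6]
(295, 28, 29, 31) brass px 142 centroid off [3.8 7. ]
```

>>> {"name": "arm_command", "arguments": {
  "plan": [-1,0,-1,0.02,-0.8,0,1,0,0,0,2,0,0,0,2,0,0,0,2,0,0,0,2,0,0,0,0,0]
}}

```text
time_s: 29.75
eef_pos: [0.5025, 0.1503, 0.0534]
eef_rot: [-0.0, 0.753, 0.658, -0.0]
wrist_force: [-2.0, -2.1, 1.6]
opening: 0.67
```

```bash
python3 st.py; python3 pnp.py w16 1;python3 pins.py w16
```

```text
t 29.75 [0.5025 0.1503 0.0534] F [-2.04 -2.07  1.57] Ttool [ 0.102 -0.002 -0.107] Ftool [-2.3 -1.7 -1.6] op 0.6697
far [[230.0, 4.0], [412.0, 0.0]] near [[233.0, 233.0], [410.0, 220.0]] holes [(474, [318.4, 187.5], (300, 175, 38, 32)), (415, [306.7, 37.3], (292, 21, 31, 31))]
rms px 7.9 bar tool mm [  9.5  -1.1 -27.8] far [118.6  -3.8  -2.9] tilt 12.8 skew -1.4
x-axis [ 0.03   0.999 -0.025]
(300, 175, 38, 32) brass px 264 centroid off [-1.1 -4.1]
(292, 21, 31, 31) brass px 193 centroid off [0.  6.7]
```

>>> {"name": "arm_command", "arguments": {
  "plan": [-0.2,0,2,0,0,0,2,0,0,0,2,0,0,0,0,0]
}}

```text
time_s: 30.2
eef_pos: [0.5037, 0.15, 0.0479]
eef_rot: [0.001, 0.753, 0.658, 0.001]
wrist_force: [3.7, -3.0, 0.1]
opening: 0.662
```

```bash
python3 st.py; python3 pnp.py w17 1;python3 pins.py w17
```

```text
t 30.2 [0.5037 0.15   0.0479] F [ 3.73 -2.98  0.06] Ttool [-0.553 -0.099  0.415] Ftool [-2.4  4.1 -0. ] op 0.6618
far [[230.0, 0.0], [408.0, 0.0]] near [[231.0, 234.0], [411.0, 218.0]] holes [(488, [297.9, 33.3], (285, 16, 31, 35)), (356, [316.7, 187.9], (298, 172, 38, 35))]
rms px 80.55 bar tool mm [ 30.   -4.4 -44.9] far [109.6  -3.7  33.9] tilt 44.8 skew 0.4
x-axis [ 0.057  0.996 -0.066]
(285, 16, 31, 35) brass px 220 centroid off [3.1 6.6]
(298, 172, 38, 35) brass px 425 centroid off [-1.4 -1.4]
```

>>> {"name": "arm_command", "arguments": {
  "plan": [0,0,0,-0.02,0,0,0,-0.02,0,0,1,-0.01,0,0,0,0]
}}

```text
time_s: 30.65
eef_pos: [0.5061, 0.1499, 0.0484]
eef_rot: [0.002, 0.738, 0.675, 0.003]
wrist_force: [7.3, -4.5, 2.1]
opening: 0.66
```

```bash
python3 st.py; snap=1
python3 - <<'E'
from h import *
snap("wrist","w18")
E
python3 pins.py w18
python3 - <<'E'
from pnp import *
q,_,_=cork(load("w18"));print(q.tolist())
E
```

```text
t 30.65 [0.5061 0.1499 0.0484] F [ 7.28 -4.52  2.14] Ttool [-1.136 -0.162  1.976] Ftool [-3.9  7.7 -2.1] op 0.6596
(290, 16, 31, 36) brass px 215 centroid off [4.3 6.2]
(300, 171, 38, 36) brass px 404 centroid off [-3.6 -1.3]
[[414.0, 0.0], [411.0, 221.0], [232.0, 233.0], [230.0, 0.0]]
```

The moment rose, so that was the wrong sense. The pin also sits on the +tool-y side of the small hole. Turning back the other way and giving way along +y.

>>> {"name": "arm_command", "arguments": {
  "plan": [0,0.5,-1,0.025,0,0.5,0,0.025,0,0.5,0,0.02,0,0.5,0,0,0,0,0,0]
}}

```text
time_s: 31.2
eef_pos: [0.5031, 0.1499, 0.0471]
eef_rot: [-0.001, 0.759, 0.651, -0.001]
wrist_force: [-5.0, -3.3, 2.3]
opening: 0.657
```

```bash
python3 st.py
python3 - <<'E'
from h import *
snap("wrist","w19")
E
python3 pins.py w19
python3 - <<'E'
from pnp import *
q,_,_=cork(load("w19"));print(q.tolist())
E
```

```text
t 31.2 [0.5031 0.1499 0.0471] F [-5.04 -3.25  2.31] Ttool [ 0.473 -0.339 -0.062] Ftool [-4.  -4.5 -2.3] op 0.6573
(281, 15, 32, 35) brass px 226 centroid off [2.5 7.2]
(297, 172, 39, 35) brass px 431 centroid off [-1.8 -1.3]
[[406.0, 0.0], [410.0, 218.0], [231.0, 234.0], [230.0, 0.0]]
```

>>> {"name": "arm_command", "arguments": {
  "plan": [-0.5,-0.6,0,0,-0.5,-0.6,0,0,0,0,0,0,0,0,0,0]
}}

```text
time_s: 31.65
eef_pos: [0.4993, 0.147, 0.0468]
eef_rot: [-0.001, 0.759, 0.651, -0.005]
wrist_force: [-24.5, -20.4, 13.2]
opening: 0.534
```

```bash
python3 st.py
python3 - <<'E'
from h import *
snap("wrist","w20")
E
python3 pins.py w20
```

```text
t 31.65 [0.4993 0.147  0.0468] F [-24.54 -20.38  13.19] Ttool [ 2.574 -3.355  0.987] Ftool [-24.  -21.3 -12.9] op 0.5345
(285, 6, 32, 36) brass px 223 centroid off [4.9 6.2]
(313, 164, 32, 36) brass px 383 centroid off [-6.6 -0.1]
```

The opening fell to 0.53, so the bar is slipping from the pads. It's at seat height already, so I'm releasing now.

>>> {"name": "arm_command", "arguments": {
  "plan": [0,0,0,0,0,0,0,0,0,0,0,0,0,0,0,0,0,0,0,0,0,0,0,0],
  "grip": 1
}}

```text
time_s: 32.3
eef_pos: [0.5039, 0.1494, 0.0482]
eef_rot: [0.0, 0.759, 0.651, 0.0]
wrist_force: [-0.4, 0.2, -0.7]
opening: 1.0
```

```bash
python3 st.py
python3 - <<'E'
from h import *
snap("wrist","w21");snap("scene","s21");snap("side","d21")
E
python3 pins.py w21
python3 - <<'E'
from pnp import *
c=load("w21");q,_,_=cork(c);print(q.tolist())
# bar ends: find grey bar rows below near edge
g=cv2.cvtColor(c["color"],cv2.COLOR_RGB2GRAY);print([ (y,int(g[y,300]),int(g[y,320]),int(g[y,345])) for y in range(225,320,6)])
E
```

```text
t 32.3 [0.5039 0.1494 0.0482] F [-0.36  0.21 -0.73] Ttool [ 0.037  0.003 -0.018] Ftool [ 0.2 -0.4  0.7] op 1.0001
(278, 19, 30, 36) brass px 264 centroid off [4.2 3. ]
(305, 171, 29, 34) brass px 410 centroid off [-5.  -1.2]
[[400.0, 0.0], [407.0, 214.0], [235.0, 234.0], [230.0, 3.0]]
[(225, 119, 98, 91), (231, 92, 92, 92), (237, 92, 91, 90), (243, 90, 92, 90), (249, 92, 90, 89), (255, 91, 102, 89), (261, 91, 99, 101), (267, 118, 147, 113), (273, 97, 41, 29), (279, 29, 30, 33), (285, 32, 34, 34), (291, 38, 42, 103), (297, 233, 229, 228), (303, 232, 219, 228), (309, 218, 228, 229), (315, 143, 231, 229)]
```

Released with no contact force. Rising straight up to inspect.

>>> {"name": "arm_command", "arguments": {
  "plan": [0,0,-3,0,0,0,-6,0,0,0,-10,0,0,0,-15,0,0,0,-20,0,0,0,-20,0,0,0,-20,0,0,0,-15,0,0,0,-6,0,0,0,0,0]
}}

```text
time_s: 33.45
eef_pos: [0.5041, 0.1492, 0.1642]
eef_rot: [0.001, 0.759, 0.651, 0.001]
wrist_force: [0.0, 0.3, -0.9]
opening: 0.998
```

```bash
python3 st.py
cat > seat.py <<'E'
from pnp import *
# cork face & holes; corners cast on plane z and pins
snap("wrist",sys.argv[1]); c=load(sys.argv[1]);o=c["o"]
q,holes,_=cork(c,150,500,0,330)
C=np.array([.5087,.2255]);a=np.radians(-4.0);Rz=np.array([[np.cos(a),np.sin(a)],[-np.sin(a),np.cos(a)]])
P=np.array([onz(c,u,.072,o)[:2] for u in q]); print("px",q.tolist()); print("corners caddy mm @72",((Rz@(P-C).T).T*1000).round(1).tolist())
print("sides mm",[round(np.linalg.norm(P[i]-P[(i+1)%4])*1000,1) for i in range(4)])
for h in holes[:2]: print("hole",h[2],(Rz@(onz(c,(h[2][0]+h[2][2]/2,h[2][1]+h[2][3]/2),.072,o)[:2]-C)*1000).round(1))
O=np.array([(-40,112,6),(40,112,6),(-40,22,6),(40,22,6)],float);s=q[np.argsort(q[:,1])];U=np.array([*s[:2][np.argsort(s[:2,0])],*s[2:][np.argsort(s[2:,0])]])
ok,rv,tv=cv2.solvePnP(O,U,np.array(c["camera_matrix"]),None);F=np.diag([1,-1,-1.]);Rc,e=pose(c,o);M=Rc@F@cv2.Rodrigues(rv)[0]
w=lambda X:Rc@F@((cv2.Rodrigues(rv)[0]@np.array(X,float)+tv[:,0])/1000)+e
for n,X in [("bar",(0,0,0)),("far",(0,112,0)),("centre",(0,67,0))]:
    p=w(X);print(n,"caddy",(Rz@(p[:2]-C)*1000).round(1),"z",(p[2]*1000).round(1))
print("normal",M[:,2].round(3),"plate handle yaw",np.degrees(np.arctan2(M[1,1],M[0,1])).round(1))
E
python3 seat.py w22
```

```text
t 33.45 [0.5041 0.1492 0.1642] F [ 0.03  0.33 -0.87] Ttool [0.012 0.007 0.002] Ftool [ 0.3 -0.   0.9] op 0.9985
px [[358.0, 44.0], [368.0, 162.0], [275.0, 174.0], [253.0, 59.0]]
corners caddy mm @72 [[36.4, 45.2], [40.8, -43.9], [-38.7, -47.6], [-42.8, 41.7]]
sides mm [np.float64(89.2), np.float64(79.6), np.float64(89.4), np.float64(79.3)]
hole (308, 138, 22, 21) [  0.7 -29.1]
hole (299, 61, 17, 19) [-2.8 30.5]
bar caddy [  2.  -68.1] z 64.9
far caddy [-3.2 43.8] z 63.8
centre caddy [-1.1 -1.2] z 64.2
normal [0.008 0.01  1.   ] plate handle yaw 88.7
```

The cork face fits a level plane: sides 89×79.5 mm at z = 72, normal within 1°, origin at caddy (−1,−1) and about 64–66 mm high. The holes are over the pins, with yaw inside the pins' play. I'll back off and check that nothing else moved.

>>> {"name": "arm_command", "arguments": {
  "plan": [0,0,-15,0,-20,0,-20,0,-20,0,-20,0,-20,0,-20,0,-15,0,-10,0,0,0,0,0]
}}

```text
time_s: 34.1
eef_pos: [0.4923, 0.0737, 0.2485]
eef_rot: [0.001, 0.76, 0.65, 0.0]
wrist_force: [0.6, 0.3, 1.4]
opening: 1.002
```

```bash
python3 seat.py w23 | tail -6
python3 - <<'E'
from h import *
for n in ("scene","side"):
    c,o=snap(n,n+"_end");a=load(n+"0")["color"];d=cv2.absdiff(cv2.GaussianBlur(c["color"],(5,5),0),cv2.GaussianBlur(a,(5,5),0)).max(2)
    for nm,P in [("egg_a",(.741,-.019,.03)),("egg_b",(.774,-.15,.03)),("vase",(.729,-.295,.05)),("dish",(.70,.11,.01)),("remote",(.72,.28,.01))]:
        u=proj(c,P).astype(int);print(n,nm,u,"max diff",d[u[1]-12:u[1]+12,u[0]-12:u[0]+12].max(),"n>40",(d[u[1]-12:u[1]+12,u[0]-12:u[0]+12]>40).sum())
    k,l,st,ce=cv2.connectedComponentsWithStats((d>45).astype(np.uint8));print([s.tolist() for s in st[1:] if s[4]>25])
s,d=load("scene_end"),load("side_end");o=s["o"]
# bar height: project predicted home points, compare with grey bar
C=np.array([.5087,.2255]);
E
```

```text
sides mm [np.float64(65.0), np.float64(79.0), np.float64(75.7), np.float64(80.0)]
hole (311, 52, 18, 19) [  0.9 -29.6]
bar caddy [  2.4 -69.7] z 90.5
far caddy [-3.2 30.2] z 40.2
centre caddy [-1.  -9.9] z 60.4
normal [0.147 0.442 0.885] plate handle yaw 89.2
scene egg_a [266 216] max diff 18 n>40 0
scene egg_b [219 203] max diff 17 n>40 0
scene vase [195 170] max diff 21 n>40 0
scene dish [320 234] max diff 18 n>40 0
scene remote [377 271] max diff 13 n>40 0
[[249, 0, 19, 26, 267], [270, 0, 18, 32, 286], [470, 10, 9, 6, 33], [352, 14, 16, 6, 52], [351, 28, 27, 5, 88], [518, 37, 7, 14, 50], [510, 59, 6, 6, 28], [335, 67, 32, 39, 606], [372, 76, 10, 19, 160], [223, 83, 57, 32, 996], [280, 84, 56, 29, 797], [360, 91, 33, 10, 93], [298, 109, 68, 30, 1160], [228, 119, 64, 38, 981], [246, 151, 40, 25, 604], [287, 154, 20, 8, 78], [267, 177, 14, 5, 36], [378, 181, 57, 31, 984]]
side egg_a [365 232] max diff 30 n>40 0
side egg_b [396 260] max diff 28 n>40 0
side vase [406 299] max diff 7 n>40 0
side dish [336 215] max diff 18 n>40 0
side remote [327 187] max diff 31 n>40 0
[[20, 0, 85, 147, 5166], [72, 0, 40, 31, 948], [67, 0, 156, 194, 11520], [221, 0, 57, 103, 4052], [0, 63, 28, 67, 1120], [49, 67, 25, 6, 98], [83, 72, 20, 57, 196], [233, 111, 59, 44, 740], [281, 139, 8, 15, 90], [53, 144, 8, 7, 31], [253, 179, 30, 25, 576], [179, 204, 35, 22, 323], [312, 270, 24, 6, 121], [207, 279, 139, 121, 9098], [0, 294, 45, 106, 2843], [96, 299, 19, 35, 228], [93, 308, 114, 91, 7160]]
```

The w23 fit is invalid because the plate is clipped by the image edge. The other objects are unchanged in both views. As an independent height check I'll cast the scene camera's cork outline at z = 72.

Run:
```python
from pnp import *
c=load("scene_end");q,h,_=cork(c,360,450,165,230)
C=np.array([.5087,.2255]);a=np.radians(-4.0);Rz=np.array([[np.cos(a),np.sin(a)],[-np.sin(a),np.cos(a)]])
print(q.tolist())
for z in (.066,.072,.078):
    P=np.array([onz(c,u+0.0,z)[:2] for u in q]);print(z,((Rz@(P-C).T).T*1000).round(1).tolist(),"mean",(Rz@(P.mean(0)-C)*1000).round(1),[round(np.linalg.norm(P[i]-P[(i+1)%4])*1000,1) for i in range(4)])
```

```text
[[385.0, 192.0], [407.0, 181.0], [433.0, 194.0], [415.0, 208.0]]
0.066 [[29.1, -47.9], [-44.9, -36.2], [-37.8, 42.3], [36.7, 42.0]] mean [-4.3  0. ] [np.float64(74.9), np.float64(78.8), np.float64(74.5), np.float64(90.2)]
0.072 [[36.4, -42.8], [-36.9, -31.2], [-29.9, 46.5], [43.9, 46.3]] mean [3.4 4.7] [np.float64(74.2), np.float64(78.1), np.float64(73.8), np.float64(89.4)]
0.078 [[43.7, -37.7], [-28.9, -26.2], [-21.9, 50.8], [51.1, 50.5]] mean [11.   9.4] [np.float64(73.5), np.float64(77.3), np.float64(73.1), np.float64(88.5)]
```

The scene view matches the wrist's plate position at z ≈ 68–72, so the plate isn't propped on a pin. Handing in.

```bash
python3 -c "
from bench import ctrl
print(ctrl.hand_in())"; python3 st.py
```

```text
the job is handed in; nothing more can be done
None
the job is handed in; nothing more can be done
```

The plate is on the caddy's pins, cork side up, with its handle over the side pocket. I let go of it, backed the gripper clear, and handed in the job at about 34 s. I gripped the T-bar by its ends and eased the grip so the plate swung down. I then rolled it past upright against the book's edge and lowered it onto the pins on an arc.

**Last checks**
- **Flat on the deck:** the wrist camera gave a level cork face (within about 1°). The plate's centre was within about 1.5 mm of the seat in plan and 64 mm above the mantel, against 66 mm expected.
- **Height from a second view:** the scene camera's outline was coarse (sides 74–90 mm for an 80 × 90 mm panel). It agreed best at a top-face height of about 68–72 mm, so the plate is not propped on a pin.
- **Other objects:** the eggs, vase, dish and remote were unchanged in both fixed views. I did not check the glasses case on its own, but no change showed near it.

**What was not clean**
- **Twist:** the plate measured about 2.7° off the caddy's axes, just inside the play the pins should allow (about 2.9°).
- **Slip before release:** the bar slipped in the pads at seat height just before I let go. The wrist force was about 34 N for a moment, and I opened the gripper straight away.
- **Invalid reading:** the last wrist-camera fit, after I backed away, was unusable because the plate was cut off at the image edge. The figures above are from the picture before it.

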